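Set the mitre of the wet saw and hold a marble rod down in its V saddles

ROBOT

A 6-joint arm with a two-finger parallel gripper is mounted at the origin on the work surface. World frame = base frame: x ahead of the robot, y to its left, z up, the work surface at z = 0. Lengths are in m, angles in rad, forces in N, time in s.
With the tool pointing down it reaches from about 0.375 to 0.9 m from the base axis. Payload 3.1 kg.
Tool frame: the origin (TCP) lies at the very end of the fingers, on their centre line; the grasp point (between the pads) lies 19 mm behind it (manip.hold_point_z is the distance from the TCP to the grasp point, in m); y points along the fingers, z is the direction in which the jaws open and shut, and the axes are right-handed (so a half turn about y gives the same grasp; the last joint's range is limited). The gripper opens to 85 mm and grips with 20 to 120 N. Pads are 22 mm wide; open, the fingers measure 114 mm over their backs; the gripper's body (76 mm by 85 mm) begins 54 mm behind the grasp point. The pads swing forward as they close: fully open they stand 13 mm farther back than shut.
Start: joints at [1.002, 0.527, 1.433, -0, 1.181, -0.178], TCP at [0.238, 0.578, 0.231] pointing down, gripper open.
Joint ranges: [-3.08, 3.08], [-0.75, 2.2], [0.22, 2.44], [-1.43, 4.57], [0, 2.65], [-2.85, 2.85]. Speed limits (rad/s): [2.79, 2.79, 3.14, 3.14, 3.14, 3.14].

INTERFACE

Orientations are given as a unit quaternion [x, y, z, w].
In Python, from station import manip, eyes, workorder gives the robot as it stands. The module is installed in compiled form; this text tells all that it offers.
- The arm moves only by the shell command python3 -m jog 'ROWS' [OPENING] [FORCE]. ROWS is JSON, a list of rows, each a list of 2 entries, a list of its own where there are three numbers: the shift along the tool's x, y, z in cm, then the turn about the tool's y in rad. A call has 1 to 20 rows; each row is the pose to reach, as a shift and turn from the pose commanded when the call began, along the tool's axes at that moment; what a row does not reach only later rows make up. A row lasts 1/12 s, in which the tool goes at most 41.7 mm and 7.16 degrees, less where a joint would pass 70% of its speed; a pose out of reach is approached as far as the arm can. A call with a gripper value outside its range is refused whole. OPENING is the finger opening in cm, from 0 to 8.54, set as the call begins (- or left out, the last holds). The fingers move at their own pace and stop on an object; FORCE is the grip in N (left out, the last holds). Time passes only in rows, so rows that repeat a pose let the fingers close. It gives the time, the measured TCP pose, the force and the opening at its end, in the units of the state.
- manip.sense(): the state, without advancing time (a new reading comes with each control period).
- eyes.snapshot(name): name is "scene" or "top"; returns a dict with "frame" (420x560x3 uint8, red, green, blue), "vfov" (degrees; the focal length in pixels is half the picture's height over the tangent of half this angle, whatever the lens; pixels are square), "cx", "cy" (the principal point, pixels), "rvec" (rotation vector, rad) and "tvec" (3), from world to camera coordinates, as OpenCV has them. Camera axes: x right, y down, z forward; pixel columns grow to the right and rows downward; lengths in m; the calibration is good to about 2 mm. A picture is of the moment at which its call begins. There is no depth.
- workorder.sign_off(): hands the job in, once; it reports no verdict.
The state is a dict: "t": time; "q": joint angles; "qd": joint speeds; "tau": joint torques, N m; "tcp_pos": TCP position; "tool_rot": TCP orientation; "force": force on the tool from outside, world axes, zero at the start; "ft_torque": the same for the moment, N m; "finger_gap": opening from 0.0 (shut) to 1.0 (fully open).
Only numpy, scipy, OpenCV 4.12 (cv2) and the standard library are available. Lean on these libraries where they do the work, as an engineer would, in place of code of your own. Each camera call takes 0.05 s, during which the arm holds its last target. There are 200 camera calls.

TASK

Swing the handle of the wet saw's mitre cradle to 30 degrees on the left, then take the long slender marble rod from its carrying board, lay it evenly across both V saddles of the cradle and press it firmly down so that it bears evenly on both sides of the Vs, ready for the cut. Finish while still holding it pressed down there. The mitre must stay at 30 degrees, and the hammer, the brush and the short thick marble core are left where they are.

Things in the scene. Friction and masses are not known exactly. Their poses are not given: they have to be found in the camera images.
- mitre (a joint): Angle of the mitre swivel about its vertical hinge, rad. 0: the handle points straight out of the saw's front (towards the robot), the Vs lie square across the saw. Positive: handle swung to the left as seen by someone standing at the front, where the robot is (clockwise from above); 30 degrees left is +0.524. Range -0.8 to 0.8. Stiff (about 6 N at the handle); stays where it is left
- mitre_pivot (a point): Point on the swivel's hinge line, 139 mm above the work surface, on the dark steel protractor disc (170 mm across, fixed to the saw, a white mark every 15 degrees, long ones at 0 and at 30 either way). Turns with the swivel: x points from the handle to the pivot, y along the Vs, z up
- handle_grip (a point): The swivel's handle: an upright black round grip, 24 mm in diameter, on the end of a flat lever (20 mm wide, 6 mm thick). The point is on the grip's axis, 140 mm from the hinge line, 26 mm below the grip's top and 30 mm above the lever's top. Same axes as mitre_pivot
- v_seat (a point): The rod's centre comes here when fully seated: on the hinge line, 174 mm above the work surface, axes as mitre_pivot. Two steel saddles, 20 mm long along y, 60 mm wide, tops 3 mm below this point, middles 45 mm to either side along y: a free gap of 70 mm between them for fingers, over a bar and the lever, tops 29 mm below this point. Each has a 90 degree V open upwards, 44 mm wide at its top
- v_side_handle: The two steel V faces (one on each saddle) on the side of the handle; the origin is at mitre_pivot. One of the two lines on which the rod bears. Lying loose, the rod loads each line with about 4 N; a rod held a little off to one side when it is pressed bears on one line only
- v_side_blade: The two opposite steel V faces, on the side away from the handle; the origin is at mitre_pivot. The other line on which the rod rests
- saw: Bench wet saw, fixed: black water tray, aluminium table 400 mm (x, front to back) by 360 mm (y), top 135 mm above the work surface; origin under its centre, on the work surface; front faces -x. The mitre's hinge line is at x -110, y +20 mm of it. The blade guard stands at y -62 to -38 mm, x -35 to 200 mm, up to 235 mm above the work surface; a low fence is at y -135
- rod_center (a point): Centre of the long slender marble rod: a plain whitish cylinder, 36 mm in diameter, 190 mm long, about 0.5 kg; x along its axis. It starts lying level on the carrying board, its centre 46 mm above the work surface
- carry_board: Plywood board, fixed, 200 by 110 by 12 mm, origin under its centre, x along the rod. The rod lies on two wooden bearers, 24 mm wide, at x -70 and +70 mm, tops 28 mm above the work surface, between cleats 38 mm high. Between the bearers there is a free gap of 116 mm for fingers, the board's top being 34 mm below the rod's centre
- hammer: Bystander: mason's hammer, 260 mm long, lying on the bench; origin under its middle
- brush: Bystander: flat dusting brush, 200 mm long, lying on the bench; origin under its middle
- stub: Bystander: short thick marble core, 56 mm in diameter, 75 mm tall, standing upright; origin under its centre
Mind the look-alikes: they are no part of the job. Of the things that look like the part that bears rod_center, the largest one is meant.

How it is judged:
On the way:
1. the mitre stands at 30 degrees left (within 2.5 degrees) while the rod is not yet in the cradle (value of joint mitre between 0.48 and 0.567 rad and distance between rod_center and v_seat above 0.1 m), for 0.3 s.
At the end, for the whole second after the job is handed in: Mitre still at 30 deg left (+-2.5); rod bedded in both saddles (centre within 3 mm of its seat across and in height, 20 mm along, axis within 1.7 deg), held by the fingers (4 N or more) and pressed with 5 N or more on each side of the Vs (its weight gives about 4) (value of joint mitre between 0.48 and 0.567 rad and z of rod_center in the frame of v_seat between -0.003 and 0.0025 m and x of rod_center in the frame of v_seat between -0.003 and 0.003 m and y of rod_center in the frame of v_seat between -0.02 and 0.02 m and angle between the x axis of rod_center and the y axis of v_seat, either way round below 0.03 rad and contact force between rod and v_side_handle above 5 N and contact force between rod and v_side_blade above 5 N and contact force between rod and the fingers above 4 N); the arm keeps its last pose, push and grip.
It fails at once if the hammer is moved by more than 30 mm (distance of hammer from where it was at the start of the episode above 0.03 m).
It fails at once if the brush is moved by more than 30 mm (distance of brush from where it was at the start of the episode above 0.03 m).
It fails at once if the short thick core is moved by more than 30 mm (distance of stub from where it was at the start of the episode above 0.03 m).
It also fails if it takes over 67 s, if anything falls off the work surface, if the arm or the gripper's body presses on something with over 40 N, if the wrist force passes 120 N, or if a joint passes its speed limit or range.

## Working session

There is one attempt and no reset: what is moved stays moved. The work goes in short steps, Python scripts to look and compute and a shell command to move; the robot and the scene stay as the last step left them, time stands still between calls to the robot, and variables do not carry over. Pictures are saved under pics/ and viewed, about 8 in all and at most 12, crops included, and the job is handed in when it is done.

```bash
mkdir -p pics; python3 - <<'E'
from station import manip, eyes
import cv2,numpy as np
print(manip.sense(), manip.hold_point_z)
for n in("scene","top"):
    s=eyes.snapshot(n); print(n,s["vfov"],s["cx"],s["cy"],s["rvec"],s["tvec"])
    cv2.imwrite(f"pics/{n}0.png",s["frame"][:,:,::-1]); np.save(f"pics/{n}0.npy",s["frame"])
E
ls
```

```text
{'t': 0.0, 'q': array([ 1.00148209e+00,  5.28517696e-01,  1.43395856e+00, -2.01881089e-06,
        1.18136440e+00, -1.78474205e-01]), 'qd': array([-0.00121683, -0.00102612,  0.00097485,  0.00139284, -0.00163432,
        0.00012664]), 'tau': array([ 1.06703745e-03, -4.42340541e+01, -1.78027475e+01, -2.31284375e-04,
        8.38903827e-03, -3.19478886e-06]), 'tcp_pos': array([0.23765704, 0.57725331, 0.23028406]), 'tool_rot': array([ 0.69438759, -0.13759431,  0.13701496, -0.69290735]), 'force': array([-0.07600628,  0.20700775,  0.06921322]), 'ft_torque': array([ 0.0418467 ,  0.00891888, -0.03888778]), 'finger_gap': 1.001927243386288} 0.0187
scene 57.35151357070442 284.14106621774243 203.60884636754784 [ 1.70310459  1.70344382 -0.81507412] [-0.11051916 -0.24122111  1.51981723]
top 44.230279064566865 271.60723454923806 196.91925068763234 [ 2.20469366 -2.1723755   0.10893859] [0.09331851 0.58773104 1.64853343]
pics
```

View pics/top0.png

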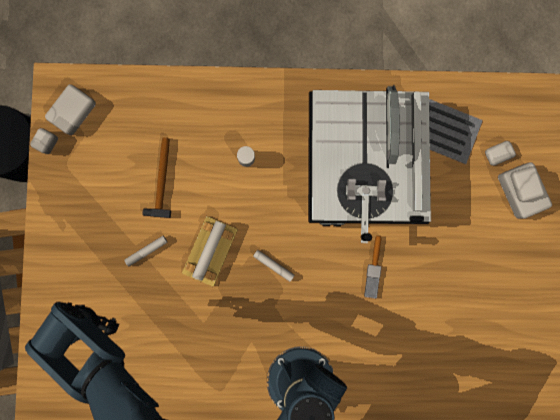

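View pics/scene0.png

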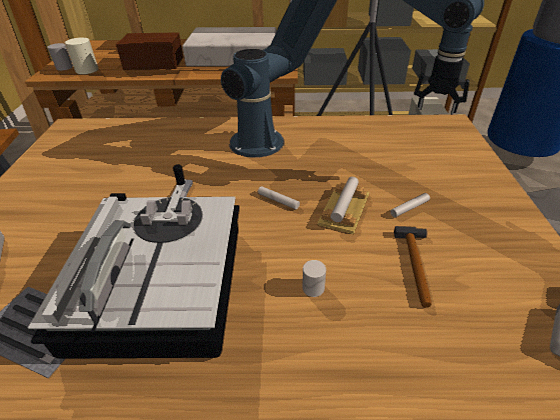

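Top view: the candidates for the rod are the one on the plywood board at (209,250), a loose rod at (146,251), a loose rod at (274,265), and the upright stub at (246,156). I choose the largest, which lies on the board. The swivel pivot is at about (366,189) and the handle grip at about (367,238). The brush is just below the handle at (374,265), and the hammer is at (160,180).

```bash
cat > h.py <<'E'
import cv2,numpy as np
from station import manip,eyes
from scipy.spatial.transform import Rotation as R
def cam(s):
    f=210/np.tan(np.radians(s["vfov"]/2)); K=np.array([[f,0,s["cx"]],[0,f,s["cy"]],[0,0,1.]])
    return K,cv2.Rodrigues(np.array(s["rvec"]))[0],np.array(s["tvec"])
def pt(s,u,v,z):
    K,Rm,t=cam(s); c=-Rm.T@t; d=Rm.T@np.linalg.inv(K)@[u,v,1]
    return c+d*(z-c[2])/d[2]
def px(s,p):
    K,Rm,t=cam(s); q=K@(Rm@np.array(p)+t); return q[:2]/q[2]
def crop(s,u0,v0,w,h,k):
    return cv2.resize(s["frame"][v0:v0+h,u0:u0+w,::-1],None,fx=k,fy=k,interpolation=cv2.INTER_CUBIC)
E
python3 - <<'E'
from h import *
s=eyes.snapshot("top")
a=crop(s,170,205,80,90,5); b=crop(s,325,160,80,90,5)
cv2.imwrite("pics/c1.png",np.hstack([a,b]))
for p in [(209,250,.064),(366,189,.14),(367,238,.16),(310,222,.135),(430,222,.135)]: print(p,pt(s,*p))
# rod mask: whitish low-saturation in board area
hsv=cv2.cvtColor(s["frame"],cv2.COLOR_RGB2HSV); m=((hsv[...,1]<60)&(hsv[...,2]>130)).astype(np.uint8)
n,l,st,c=cv2.connectedComponentsWithStats(m)
for i in range(1,n):
    x,y,w,h,A=st[i]
    if 170<c[i][0]<250 and 205<c[i][1]<295 and A>60:
        r=cv2.minAreaRect(np.argwhere(l==i)[:,::-1].astype(np.float32)); print(c[i],A,r,cv2.boxPoints(r))
E
```

```text
(209, 250, 0.064) [0.41367905 0.29583075 0.064     ]
(366, 189, 0.14) [ 0.60517784 -0.18082352  0.14      ]
(367, 238, 0.16) [ 0.45752657 -0.17963685  0.16      ]
(310, 222, 0.135) [ 0.50322907 -0.01263333  0.135     ]
(430, 222, 0.135) [ 0.50853889 -0.37586854  0.135     ]
[207.51450677 249.51644101] 517 ((207.3534698486328, 250.00863647460938), (8.534918785095215, 61.18879699707031), 23.198591232299805) [[191.37933 276.4483 ]
 [215.48279 220.20691]
 [223.3276  223.56897]
 [199.22415 279.81036]]
```

View pics/c1.png

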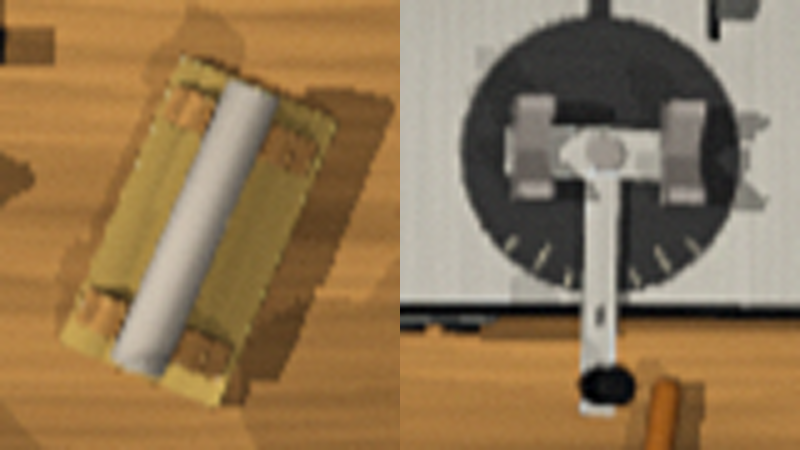

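```bash
python3 - <<'E'
from h import *
s=eyes.snapshot("top"); sc=eyes.snapshot("scene")
U=lambda X,Y,u0=170,v0=205:(u0+(X+.5)/5-.5, v0+(Y+.5)/5-.5)
c=[pt(s,*U(*p),.046) for p in[(225,85),(278,97),(115,358),(162,375)]]
C=np.mean(c,0); d=(c[0]+c[1]-c[2]-c[3])/2; rw=np.degrees(np.arctan2(d[1],d[0]))
print("rod",C,np.linalg.norm(d),rw)
V=lambda X,Y:U(X-400,Y,325,160)
P=pt(s,*V(601,156),.139); print("pivot disc",P)
G=pt(s,*V(607,384),.195); print("grip",G,np.linalg.norm((G-P)[:2]),np.degrees(np.arctan2(*(G-P)[[1,0]])))
for p in [(510,243),(542,256),(635,275),(663,263),(692,247)]:
    q=pt(s,*V(*p),.139)-P; print("mark",np.degrees(np.arctan2(q[1],q[0]))%360-180)
sad=[pt(s,*V(*p),.171) for p in[(535,147),(684,151)]]; e=sad[0]-sad[1];print("saddles",sad,np.mean(sad,0),np.linalg.norm(e),np.degrees(np.arctan2(e[1],e[0])))
# table left/right slots / edges
for a,b in [((312,95),(310,222)),((430,95),(430,222))]:
    A=pt(s,*a,.135);B=pt(s,*b,.135);print("edge",A,B,np.degrees(np.arctan2(*(A-B)[[1,0]])))
def cyl(img,s,C,ax,r,L,col):
    ax=np.array(ax);ax=ax/np.linalg.norm(ax);u=np.cross(ax,[.3,.5,.8]);u/=np.linalg.norm(u);w=np.cross(ax,u)
    for e in(-L/2,L/2):
        pts=np.array([px(s,C+ax*e+r*(np.cos(t)*u+np.sin(t)*w)) for t in np.linspace(0,6.28,40)])
        cv2.polylines(img,[np.int32(pts*8*5)],True,col,1,cv2.LINE_AA,3)
out=[]
for S,(u0,v0,w,h),(u1,v1) in((s,(170,205,80,60*1),(325,170)),(sc,(310,165,80,60),(130,155))):
    row=[]
    for (a,b) in((u0,v0),(u1,v1)):
        hh=90 if S is s else 90
        im=crop(S,a,b,80,60 if S is sc else 90,5)
        T=dict(S); 
        def proj(p): return (px(S,p)-[a,b]+.5)*5-.5
        for cc,ax,r,L in((C,d,.018,.19),(np.array([G[0],G[1],.175]),[0,0,1],.012,.052),(P,[0,0,1],.085,.0)):
            ax=np.array(ax)/np.linalg.norm(ax);u=np.cross(ax,[.3,.5,.8]);u/=np.linalg.norm(u);wv=np.cross(ax,u)
            for e in(-L/2,L/2):
                q=np.array([proj(cc+ax*e+r*(np.cos(t)*u+np.sin(t)*wv)) for t in np.linspace(0,6.28,60)])
                cv2.polylines(im,[np.int32(q)],True,(0,0,255),1)
        row.append(im)
    out.append(np.hstack(row))
o=np.vstack(out); cv2.imwrite("pics/ov1.png",cv2.resize(o,None,fx=.8,fy=.8)); print(o.shape)
st=manip.sense(); M=R.from_quat(st["tool_rot"]).as_matrix(); print(M.round(4))
E
```

```text
rod [0.41256474 0.29872862 0.046     ] 0.18641653148759718 -21.07819490078848
pivot disc [ 0.59975438 -0.17738089  0.139     ]
grip [ 0.46193707 -0.16961623  0.195     ] 0.13803586562909737 176.77535098796085
mark -45.81148192502877
mark -30.314285256261797
mark 15.964651034684096
mark 30.26654961405586
mark 45.40933298795812
saddles [array([ 0.60140333, -0.13180765,  0.171     ]), array([ 0.60042366, -0.2203498 ,  0.171     ])] [ 0.60091349 -0.17607873  0.171     ] 0.0885475728878811 89.36608133109763
edge [ 0.89304387 -0.01567627  0.135     ] [ 0.50322907 -0.01263333  0.135     ] -0.4472480340844678
edge [ 0.90009087 -0.3801663   0.135     ] [ 0.50853889 -0.37586854  0.135     ] -0.6288651068492681
(750, 800, 3)
[[ 9.246e-01 -5.000e-04  3.809e-01]
 [-3.809e-01 -9.000e-04  9.246e-01]
 [-2.000e-04 -1.000e+00 -1.000e-03]]
```

View pics/ov1.png

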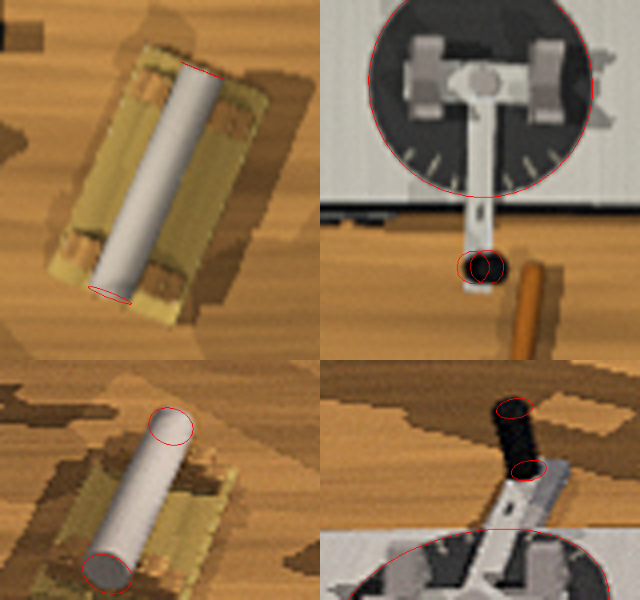

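The overlay (rod in the left column, handle in the right) matches in both cameras. The rod centre is at (0.4126, 0.2987) with yaw −21°, and its length measures 186 mm against 190. The pivot is at (0.600, −0.177) and the grip at about (0.460, −0.173), so the mitre is at about 0. I'll move above the handle.

```bash
python3 -m jog '[[[49.1,-5,-60.9],-0.39],[[49.1,-5,-60.9],-0.39],[[49.1,-5,-60.9],-0.39],[[49.1,-5,-60.9],-0.39],[[49.1,-5,-60.9],-0.39],[[49.1,-5,-60.9],-0.39],[[49.1,-5,-60.9],-0.39],[[49.1,-5,-60.9],-0.39],[[49.1,-5,-60.9],-0.39],[[49.1,-5,-60.9],-0.39],[[49.1,-5,-60.9],-0.39],[[49.1,-5,-60.9],-0.39],[[49.1,-5,-60.9],-0.39],[[49.1,-5,-60.9],-0.39],[[49.1,-5,-60.9],-0.39],[[49.1,-5,-60.9],-0.39],[[49.1,-5,-60.9],-0.39],[[49.1,-5,-60.9],-0.39],[[49.1,-5,-60.9],-0.39],[[49.1,-5,-60.9],-0.39]]' 6 40
python3 -m jog '[[[0,0,0],0],[[0,0,0],0]]'
python3 - <<'E'
from h import *
s=manip.sense(); print(s["tcp_pos"],s["q"].round(3)); print(R.from_quat(s["tool_rot"]).as_matrix().round(4))
S=eyes.snapshot("top"); cv2.imwrite("pics/t2.png",crop(S,320,150,90,110,5))
E
```

```text
t: 1.92
tcp_pos: [0.4632, -0.1796, 0.2822]
tool_rot: [0.709, -0.0, 0.004, -0.705]
force: [-0.7, 0.2, 0.3]
finger_gap: 0.703
t: 2.08
tcp_pos: [0.4593, -0.1716, 0.2808]
tool_rot: [-0.707, 0.001, 0.0, 0.708]
force: [0.0, 0.8, -0.4]
finger_gap: 0.699
[ 0.45925118 -0.1716033   0.28084734] [-0.586  0.284  1.698  0.     1.162 -2.156]
[[ 1.     -0.0015  0.0014]
 [-0.0014  0.0015  1.    ]
 [-0.0015 -1.      0.0015]]
```

```bash
python3 -m jog '[[[0,4,0],0],[[0,8,0],0],[[0,10,0],0],[[0,11.5,0],0],[[0,12.3,0],0],[[0,12.3,0],0]]'
python3 -m jog '[[[0,0,0],0],[[0,0,0],0],[[0,0,0],0],[[0,0,0],0],[[0,0,0],0],[[0,0,0],0],[[0,0,0],0],[[0,0,0],0]]' 0 40
python3 - <<'E'
from h import *
sc=eyes.snapshot("scene"); cv2.imwrite("pics/s3.png",crop(sc,110,110,120,130,4))
E
```

```text
t: 2.63
tcp_pos: [0.4588, -0.1702, 0.157]
tool_rot: [-0.706, 0.001, 0.002, 0.708]
force: [-0.5, -0.4, -0.0]
finger_gap: 0.7
t: 3.3
tcp_pos: [0.461, -0.1733, 0.1599]
tool_rot: [0.708, 0.001, 0.001, -0.706]
force: [-1.3, -0.8, 6.6]
finger_gap: 0.274
```

View pics/s3.png

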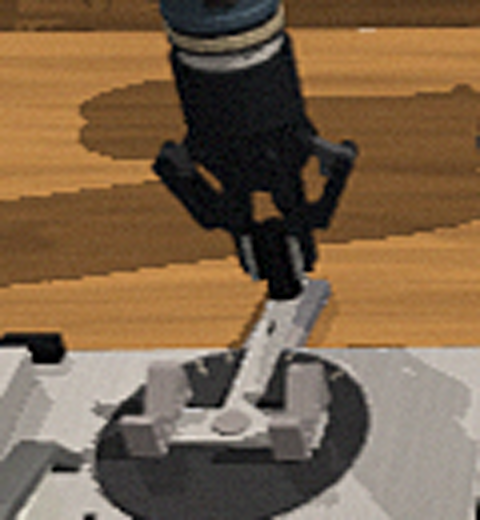

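The fingers are holding the grip (gap ≈ 23 mm, against 24 mm). Next I swing it along the arc.

```bash
python3 -m jog '[[[0.02,0,0.5],0.04],[[0.06,0,1.0],0.08],[[0.14,0,1.6],0.13],[[0.24,0,2.2],0.17],[[0.36,0,2.8],0.21],[[0.5,0,3.4],0.26],[[0.68,0,4.0],0.3],[[0.88,0,4.6],0.35],[[1.1,0,5.2],0.39],[[1.35,0,5.75],0.44],[[1.6,0,6.2],0.48],[[1.88,0,6.66],0.51],[[1.88,0,6.66],0.51],[[1.88,0,6.66],0.51],[[1.88,0,6.66],0.51]]'
python3 - <<'E'
from h import *
print(manip.sense()["tcp_pos"])
S=eyes.snapshot("top"); sc=eyes.snapshot("scene")
cv2.imwrite("pics/m4.png",np.hstack([crop(S,325,150,80,100,5),crop(sc,110,150,80,100,5)]))
E
```

```text
t: 4.6
tcp_pos: [0.4805, -0.1064, 0.1599]
tool_rot: [0.684, -0.177, 0.18, -0.684]
force: [1.2, 0.3, 5.6]
finger_gap: 0.274
[ 0.48049125 -0.1064406   0.15989177]
```

View pics/m4.png

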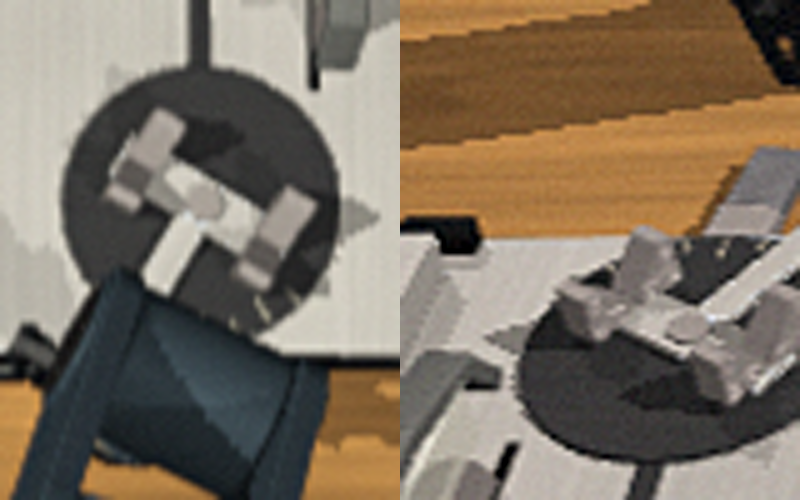

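The top view shows the lever at about 30° left, with the marks at (235,322), (263,306) and (292,297) in the crop. I'll release, rise, and check the angle unobstructed from above the board.

```bash
python3 -m jog '[[[0,0,0],0],[[0,0,0],0],[[0,0,0],0],[[0,0,0],0],[[0,-2,0],0],[[0,-5,0],0],[[0,-9,0],0],[[0,-12,0],0],[[0,-12,0],0],[[0,-12,0],0]]' 6 40
python3 - <<'E'
from h import *
s=manip.sense(); M=R.from_quat(s["tool_rot"]).as_matrix(); print(s["tcp_pos"],M.round(4))
d=np.array([.4126,.2987,.17])-s["tcp_pos"]; print("shift cm",(M.T@d*100).round(2)); y=np.degrees(np.arctan2(M[1,2],M[0,2])); print("yaw",y,"turn",np.radians(y-68.9))
E
```

```text
t: 5.53
tcp_pos: [0.4798, -0.106, 0.28]
tool_rot: [0.684, -0.177, 0.18, -0.684]
force: [0.2, -0.1, -0.4]
finger_gap: 0.703
[ 0.47978543 -0.10599235  0.28004077] [[ 8.724e-01  4.100e-03  4.888e-01]
 [-4.888e-01 -1.800e-03  8.724e-01]
 [ 4.500e-03 -1.000e+00  4.000e-04]]
shift cm [-25.69  10.9   32.02]
yaw 60.7371270932717 turn -0.14246900864424888
```

```bash
python3 -m jog '[[[-6,0,7.5],-0.04],[[-25.7,3,32],-0.14],[[-25.7,6,32],-0.14],[[-25.7,6,32],-0.14],[[-25.7,6,32],-0.14],[[-25.7,6,32],-0.14],[[-25.7,6,32],-0.14],[[-25.7,6,32],-0.14],[[-25.7,6,32],-0.14],[[-25.7,6,32],-0.14],[[-25.7,6,32],-0.14],[[-25.7,6,32],-0.14],[[-25.7,6,32],-0.14],[[-25.7,6,32],-0.14],[[-25.7,6,32],-0.14]]' 7 40
python3 - <<'E'
from h import *
S=eyes.snapshot("top"); sc=eyes.snapshot("scene")
cv2.imwrite("pics/m5.png",np.hstack([crop(S,325,150,80,100,5),crop(sc,130,160,80,100,5)]))
s=manip.sense(); M=R.from_quat(s["tool_rot"]).as_matrix(); print(s["tcp_pos"],M.round(4))
d=np.array([.4126,.2987,.027])-s["tcp_pos"]; print("shift cm",(M.T@d*100).round(2)); y=np.degrees(np.arctan2(M[1,2],M[0,2])); print("yaw",y,"turn",np.radians(y-68.9))
E
```

```text
t: 6.78
tcp_pos: [0.4114, 0.2977, 0.2181]
tool_rot: [0.695, -0.131, 0.131, -0.695]
force: [-0.6, -1.5, -0.0]
finger_gap: 0.818
[0.41166388 0.29791688 0.21845088] [[ 9.312e-01  1.000e-04  3.646e-01]
 [-3.646e-01 -0.000e+00  9.312e-01]
 [ 1.000e-04 -1.000e+00  0.000e+00]]
shift cm [ 0.06 19.15  0.11]
yaw 68.61543161334433 turn -0.004966655294229881
```

View pics/m5.png

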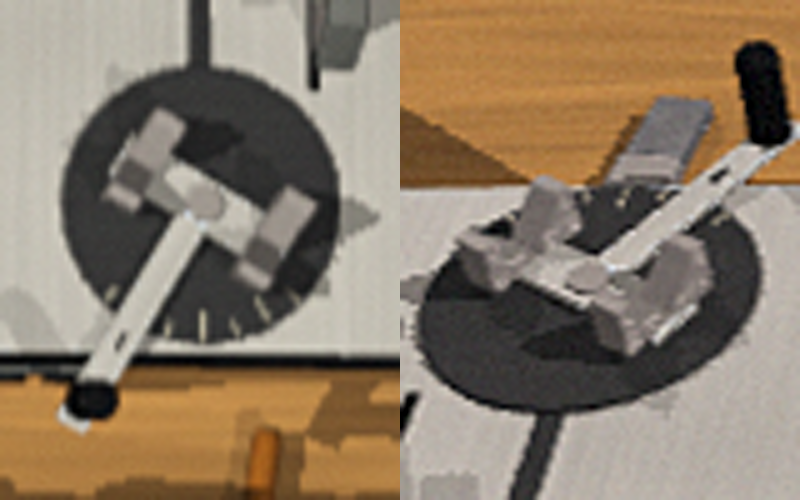

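```bash
python3 - <<'E'
from h import *
S=eyes.snapshot("top"); g=cv2.cvtColor(S["frame"],cv2.COLOR_RGB2GRAY).astype(float)
P=np.array([.59975,-.17738,.139])
L=[];W=[]
for v in range(197,212):
    c0=356-(v-205)*0.62+1
    us=np.arange(int(c0)-8,int(c0)+9); r=g[v,us]; h=(r.max()+np.percentile(r,15))/2
    i=r.argmax()
    a=i
    while a>0 and r[a]>h:a-=1
    b=i
    while b<len(r)-1 and r[b]>h:b+=1
    ua=us[a]+(h-r[a])/(r[a+1]-r[a]); ub=us[b]-(h-r[b])/(r[b-1]-r[b])
    L.append(pt(S,(ua+ub)/2,v,.145)[:2]); W.append(round(ub-ua,1))
L=np.array(L); print(W)
vx,vy,x0,y0=cv2.fitLine(L.astype(np.float32),cv2.DIST_HUBER,0,.001,.001).ravel()
print("lever dir from -x, left +:",np.degrees(np.arctan2(-vy*np.sign(vx),abs(vx)))%360, "offset of pivot from line mm",1000*((P[0]-x0)*vy-(P[1]-y0)*vx))
# disc centre refit & zero mark
m=((g<75)).astype(np.uint8); 
z=[pt(S,325+(X+.5)/5-.5,150+(Y+.5)/5-.5,.139) for X,Y in((201,206),(203,325),(237,328),(265,305),(114,292))]
for q in z[1:]:
    d=q-z[0]; print("mark",np.degrees(np.arctan2(d[1],-d[0])))
print("centre",z[0])
E
python3 -m jog '[[[0,4,0],0],[[0,8,0],0],[[0.1,12,0.1],0],[[0.1,15,0.1],-0.005],[[0.1,17.5,0.1],-0.005],[[0.1,19.1,0.1],-0.005],[[0.1,19.1,0.1],-0.005],[[0.1,19.1,0.1],-0.005]]'
```

```text
[np.float64(7.6), np.float64(7.9), np.float64(8.0), np.float64(7.8), np.float64(7.9), np.float64(7.9), np.float64(7.9), np.float64(7.8), np.float64(7.8), np.float64(7.9), np.float64(8.0), np.float64(8.0), np.float64(7.9), np.float64(7.7), np.float64(7.9)]
lever dir from -x, left +: 30.61951 offset of pivot from line mm 1.1145600557306117
mark -0.9243708847219623
mark -16.463620381829482
mark -33.098097027936106
mark 44.87088259518423
centre [ 0.59975438 -0.17738089  0.139     ]
t: 7.6
tcp_pos: [0.4125, 0.2991, 0.0269]
tool_rot: [0.696, -0.129, 0.129, -0.695]
force: [0.4, 0.3, 0.7]
finger_gap: 0.823
```

The lever reads 30.6° in world axes, which puts the mitre at 30–31°. Now I grip the rod and lift it slightly.

```bash
python3 -m jog '[[[0,0,0],0],[[0,0,0],0],[[0,0,0],0],[[0,0,0],0],[[0,0,0],0],[[0,0,0],0],[[0,0,0],0],[[0,0,0],0]]' 0 60
python3 -m jog '[[[0,-1,0],0],[[0,-3,0],0],[[0,-6,0],0],[[0,-10,0],0],[[0,-14,0],0],[[0,-18,0],0],[[0,-22,0],0],[[0,-22,0],0],[[0,-22,0],0]]'
python3 - <<'E'
from h import *
S=eyes.snapshot("top"); sc=eyes.snapshot("scene")
s=manip.sense(); M=R.from_quat(s["tool_rot"]).as_matrix(); print(s["tcp_pos"],s["q"].round(2),s["force"],s["ft_torque"],M.round(4))
d=np.array([.5998,-.1774,.27])-s["tcp_pos"]; print("shift cm",(M.T@d*100).round(2)); y=np.degrees(np.arctan2(M[1,2],M[0,2])); print("yaw",y,"turn",np.radians(y+30.6))
c=px(S,s["tcp_pos"]).astype(int); e=px(sc,s["tcp_pos"]).astype(int); print(c,e)
cv2.imwrite("pics/g6.png",np.hstack([crop(S,c[0]-50,c[1]-50,100,100,4),crop(sc,e[0]-50,e[1]-50,100,100,4)]))
E
```

```text
t: 8.27
tcp_pos: [0.4129, 0.2996, 0.029]
tool_rot: [-0.695, 0.128, -0.129, 0.696]
force: [0.6, -2.3, 5.7]
finger_gap: 0.402
t: 9.02
tcp_pos: [0.413, 0.3002, 0.2499]
tool_rot: [-0.694, 0.127, -0.13, 0.697]
force: [-0.1, -0.2, -6.8]
finger_gap: 0.4
[0.41030769 0.29887037 0.24595196] [ 0.41  0.35  1.7   0.    1.09 -0.8 ] [ 0.07549211  0.02752797 -6.78292199] [-0.00202438 -0.03344862  0.00988566] [[ 0.9339 -0.0039  0.3575]
 [-0.3575 -0.0017  0.9339]
 [-0.0031 -1.     -0.003 ]]
shift cm [ 34.72  -2.4  -37.71]
yaw 69.05335176199365 turn 1.739279098894882
[201 252] [351 140]
```

View pics/g6.png

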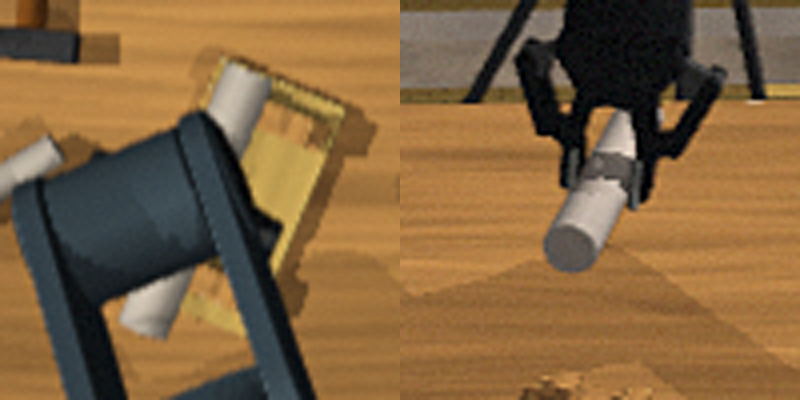

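The rod is held at its middle and level (torques ≈ 0, load 6.8 N). I'll carry it over the cradle.

```bash
python3 -m jog '[[[0.7,0,-0.8],0.035],[[2.1,-0.1,-2.3],0.104],[[4.2,-0.3,-4.5],0.209],[[6.2,-0.4,-6.8],0.313],[[8.3,-0.6,-9],0.417],[[10.4,-0.7,-11.3],0.522],[[12.5,-0.9,-13.6],0.626],[[14.6,-1,-15.8],0.73],[[16.7,-1.2,-18.1],0.835],[[18.7,-1.3,-20.4],0.939],[[20.8,-1.4,-22.6],1.043],[[22.9,-1.6,-24.9],1.148],[[25,-1.7,-27.1],1.252],[[27.1,-1.9,-29.4],1.356],[[29.1,-2,-31.7],1.461],[[30.9,-2.1,-33.6],1.548],[[32.3,-2.2,-35.1],1.617],[[33.7,-2.3,-36.6],1.687],[[34.7,-2.4,-37.7],1.739],[[34.7,-2.4,-37.7],1.739]]'
python3 -m jog '[[[0,0,0],0],[[0,0,0],0],[[0,0,0],0]]'
cat > where.py <<'E'
from h import *
sm=[]
for i in range(6):
    s=manip.sense(); sm.append(s["tcp_pos"]); eyes.snapshot("top")
s=manip.sense(); M=R.from_quat(s["tool_rot"]).as_matrix(); t=np.mean(sm,0)
print(t.round(4),"std mm",(1000*np.std(sm,0)).round(1),s["q"].round(2),"F",s["force"].round(1),"T",s["ft_torque"].round(2))
print("F tool axes",(M.T@s["force"]).round(1), M.round(3).tolist())
d=np.array([.5998,-.1774,.155])-t; print("shift cm",(M.T@d*100).round(2)); y=np.degrees(np.arctan2(M[1,2],M[0,2])); print("yaw",y)
E
python3 where.py
```

```text
t: 10.78
tcp_pos: [0.6014, -0.1806, 0.2679]
tool_rot: [-0.35, 0.616, -0.615, 0.347]
force: [-0.1, 0.3, -6.3]
finger_gap: 0.403
t: 11.03
tcp_pos: [0.6004, -0.1755, 0.2696]
tool_rot: [-0.351, 0.615, -0.613, 0.35]
force: [-0.4, -0.3, -5.9]
finger_gap: 0.402
[ 0.601  -0.1756  0.2707] std mm [0.4 0.1 0.6] [-0.46  0.49  1.38 -0.    1.27  0.07] F [ 0.2  0.2 -6.1] T [-0.    0.    0.03]
F tool axes [-0.3  6.1  0.1] [[-0.508, 0.0, 0.861], [-0.861, -0.0, -0.508], [0.0, -1.0, 0.0]]
shift cm [ 0.22 11.57 -0.02]
yaw -30.55318444612244
```

```bash
python3 -m jog '[[[0.1,2,0],0],[[0.2,4.5,0],0],[[0.2,7,0],0],[[0.2,9,0],0],[[0.2,10,0],0],[[0.2,10.2,0],0],[[0.2,10.2,0],0],[[0.2,10.2,0],0]]'
python3 where.py; python3 - <<'E'
from h import *
S=eyes.snapshot("top"); sc=eyes.snapshot("scene")
cv2.imwrite("pics/p7.png",np.hstack([crop(S,315,145,100,100,4),crop(sc,120,140,100,100,4)]))
E
```

```text
t: 12.0
tcp_pos: [0.6018, -0.1787, 0.1707]
tool_rot: [0.35, -0.613, 0.615, -0.351]
force: [-0.0, -0.1, -5.9]
finger_gap: 0.401
[ 0.6016 -0.1787  0.1709] std mm [0.2 0.1 0.2] [-0.47  0.6   1.49 -0.    1.05  0.07] F [-0.2  0.9 -5.3] T [0.02 0.01 0.04]
F tool axes [-0.7  5.3 -0.6] [[-0.509, 0.002, 0.861], [-0.861, -0.001, -0.509], [-0.0, -1.0, 0.002]]
shift cm [-0.01  1.59 -0.22]
yaw -30.593835376601106
```

View pics/p7.png

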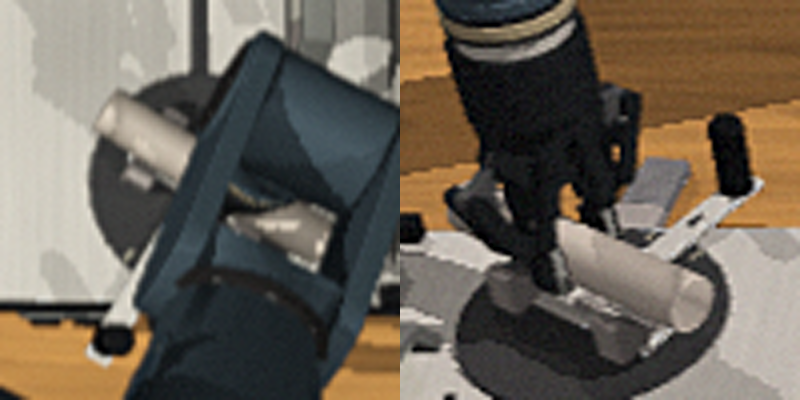

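```bash
python3 -m jog '[[[0,0.4,0],0],[[0,0.8,0],0],[[0,1.1,0],0],[[0,1.1,0],0],[[0,1.1,0],0]]'
python3 where.py
```

```text
t: 12.82
tcp_pos: [0.6005, -0.1783, 0.158]
tool_rot: [-0.35, 0.614, -0.614, 0.35]
force: [1.1, -1.3, -5.5]
finger_gap: 0.403
[ 0.6005 -0.1782  0.1581] std mm [0.  0.  0.1] [-0.47  0.62  1.5   0.    1.03  0.07] F [ 0.3  0.  -6.4] T [-0.03 -0.   -0.07]
F tool axes [-0.2  6.4  0.2] [[-0.509, -0.0, 0.861], [-0.861, 0.0, -0.509], [-0.0, -1.0, -0.0]]
shift cm [-0.03  0.31 -0.1 ]
yaw -30.60170330991293
```

```bash
for i in 1 2 3; do python3 -m jog '[[[0,0.1,0],0],[[0,0.1,0],0],[[0,0.1,0],0],[[0,0.1,0],0]]' >/dev/null; python3 where.py | grep -v yaw; done
```

```text
[ 0.6007 -0.1783  0.1578] std mm [0. 0. 0.] [-0.47  0.62  1.5  -0.    1.03  0.07] F [-1.   0.1  1.3] T [0.06 0.26 0.21]
F tool axes [ 0.4 -1.3 -0.9] [[-0.509, 0.0, 0.861], [-0.861, -0.0, -0.509], [0.0, -1.0, 0.0]]
shift cm [-0.03  0.28 -0.12]
[ 0.6008 -0.1784  0.1576] std mm [0. 0. 0.] [-0.47  0.62  1.5  -0.    1.03  0.07] F [-3.8  0.4  5.8] T [0.17 0.46 0.26]
F tool axes [ 1.6 -5.8 -3.4] [[-0.509, 0.001, 0.861], [-0.861, -0.001, -0.509], [0.0, -1.0, 0.001]]
shift cm [-0.03  0.26 -0.13]
[ 0.6008 -0.1784  0.1576] std mm [0. 0. 0.] [-0.47  0.62  1.5  -0.    1.03  0.07] F [-4.3  1.4  9.8] T [0.25 0.63 0.27]
F tool axes [ 1.  -9.8 -4.4] [[-0.508, 0.001, 0.861], [-0.861, -0.001, -0.508], [0.0, -1.0, 0.001]]
shift cm [-0.03  0.26 -0.13]
```

Contact came about 2 mm above the seat, with a lateral push towards the handle and a small yaw moment. The rod is therefore slightly off on the blade side. I'll lift a little, correct, and lower again.

```bash
python3 -m jog '[[[0,-0.4,0],0],[[0,-0.4,-0.15],-0.015],[[0,-0.4,-0.15],-0.015],[[0,-0.2,-0.15],-0.015],[[0,-0.1,-0.15],-0.015],[[0,-0.1,-0.15],-0.015],[[0,-0.1,-0.15],-0.015]]' >/dev/null; python3 where.py;  for i in 1 2; do python3 -m jog '[[[0,0.1,0],0],[[0,0.1,0],0],[[0,0.1,0],0],[[0,0.1,0],0]]' >/dev/null; python3 where.py | grep -v yaw; done
```

```text
[ 0.6005 -0.178   0.1576] std mm [0. 0. 0.] [-0.47  0.61  1.5   0.    1.02  0.05] F [-0.2 -0.8  5.3] T [ 0.08  0.04 -0.16]
F tool axes [ 0.8 -5.3  0.2] [[-0.497, 0.003, 0.868], [-0.868, -0.001, -0.497], [-0.0, -1.0, 0.003]]
shift cm [-0.02  0.26 -0.1 ]
yaw -29.781391063372155
[ 0.6006 -0.1781  0.1575] std mm [0. 0. 0.] [-0.47  0.61  1.5   0.    1.02  0.05] F [-0.7  0.5  9.9] T [ 0.13  0.27 -0.21]
F tool axes [-0.1 -9.9 -0.8] [[-0.497, 0.004, 0.868], [-0.868, -0.002, -0.497], [-0.0, -1.0, 0.004]]
shift cm [-0.02  0.25 -0.1 ]
[ 0.6007 -0.1781  0.1574] std mm [0. 0. 0.] [-0.47  0.61  1.5   0.    1.02  0.05] F [-2.   1.  13.5] T [ 0.19  0.48 -0.31]
F tool axes [  0.1 -13.5  -2.1] [[-0.497, 0.004, 0.868], [-0.868, -0.002, -0.497], [-0.001, -1.0, 0.004]]
shift cm [-0.01  0.24 -0.11]
```

The seat shows at TCP z ≈ 0.1575, which puts the rod centre at about 0.1745, using the 17 mm offset measured at the grasp. The yaw optimum lies between the two trials, so I'll refine once more.

```bash
python3 -m jog '[[[0,-0.4,0],0],[[0,-0.5,-0.08],0.007],[[0,-0.5,-0.08],0.007],[[0,-0.3,-0.08],0.007],[[0,-0.1,-0.08],0.007],[[0,0,-0.08],0.007],[[0,0.05,-0.08],0.007],[[0,0.05,-0.08],0.007],[[0,0.05,-0.08],0.007]]' >/dev/null; python3 where.py
```

```text
[ 0.6007 -0.1782  0.1573] std mm [0. 0. 0.] [-0.47  0.61  1.5  -0.    1.02  0.06] F [-0.9  0.  14.6] T [-0.01  0.15 -0.01]
F tool axes [  0.4 -14.6  -0.7] [[-0.502, 0.006, 0.865], [-0.865, -0.003, -0.502], [-0.0, -1.0, 0.006]]
shift cm [-0.03  0.23 -0.12]
yaw -30.123930295266522
```

```bash
python3 - <<'E'
from h import *
S=eyes.snapshot("top"); sc=eyes.snapshot("scene"); print(manip.sense()["t"])
a=np.radians(30.1); P=np.array([.6004,-.1778,.1745]); v=np.array([np.sin(a),np.cos(a),0]); n=np.array([v[1],-v[0],0])
out=[]
for s,(u,w) in((S,(315,145)),(sc,(120,140))):
    im=crop(s,u,w,100,100,4); pr=lambda p:tuple(np.int32((px(s,p)-[u,w]+.5)*4-.5))
    for e in(-.095,.095):
        cv2.polylines(im,[np.array([pr(P+v*e+.018*(np.cos(t)*n+np.sin(t)*np.array([0,0,1]))) for t in np.linspace(0,6.28,40)])],True,(0,0,255),1)
    cv2.circle(im,pr(P-.14*n+[0,0,.027]),3,(0,255,0),-1)
    out.append(im)
cv2.imwrite("pics/f8.png",np.hstack(out))
E
```

```text
18.3167
```

View pics/f8.png

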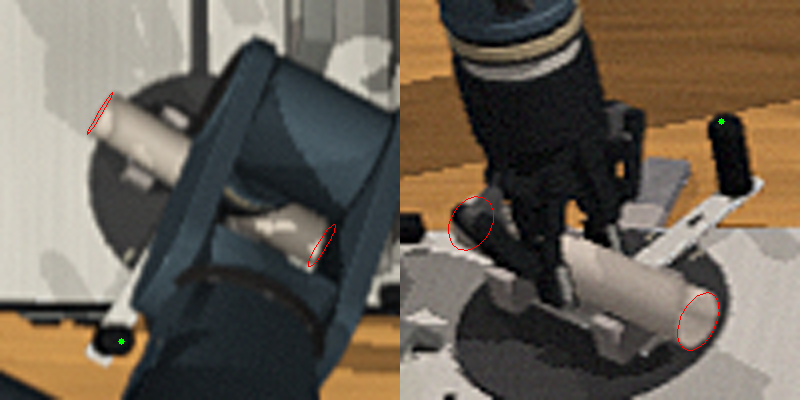

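The rod outline (red) matches in both views: it is centred across the saddles and the handle sits at about 30° left. The forces are balanced, so I'm handing the job in.

```bash
python3 - <<'E'
from station import manip,workorder
s=manip.sense(); print(s["t"],s["force"],s["ft_torque"],s["finger_gap"]); workorder.sign_off()
E
```

```text
18.3167 [-0.93671765 -0.62740777 14.29015644] [-0.04441691  0.2208826   0.00683071] 0.4027538977729338
the job is handed in; nothing more can be done
```

I swung the mitre handle to about 30° left, carried the long rod from its board to the cradle, and pressed it into both V saddles. I handed the job in at t ≈ 18.3 s with the rod still gripped and pressed down. `sign_off()` reports no verdict.

**Last checks:**
- **Mitre:** about 30–31° left, inside the ±2.5° limit. The lever's centre line gave 30.6° before the rod went in, the held handle position gave 30.7°, and the rod's best alignment in the Vs gave 30.1°.
- **Press:** the tool feels 14.3 N upward, so with the rod's 6 N the Vs carry about 20 N, or roughly 14 N per side.
- **Balance:** sideways force is about 1 N or less and the yaw moment about 0.
- **Grip:** set to 60 N, with the gap at 34 mm on the 36 mm rod.
- **Seat:** rod centre height about 0.1743 m against 0.174 m. The predicted outline matches the rod in both cameras.
- **Bystanders:** I kept clear of the hammer, brush and core, but took no closing measurement of their positions.

**Disagreements:**
- **First lowering:** it touched mainly on the blade side with a small yaw error. I corrected that by lifting slightly and lowering again, twice.
- **Handle position:** in the final top view the grip sits about 4 mm to the left of the prediction, roughly 1° more mitre. The scene camera agrees with the prediction.
- **Saw zero:** the eyeballed 0° mark and the table edges differ by about 1.4°, so the worst-case mitre reading is about 31.5°, still within the limit.

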